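Find the lens cell that still has its glass and hold it over the light base

TASK

The two capped lens cells on the steel tray look the same, but only one still has its glass in it and is clearly heavier. Weigh them in the gripper: first lift the left one (left as the robot sees it) a few centimetres clear of the tray for about a second and set it back gently, standing on the tray, then lift the right one in the same way. Finish holding the heavier one in the gripper, still and upright, about 5 cm above the middle of the round window of the microscope light base, with the lighter one left standing on the tray and the other things on the bench left alone.

Things in the scene. Friction and masses are not known exactly. Their poses are not given: they have to be found in the camera images.
- cell_left: closed black lens cell, upright cylinder 48 mm in diameter and 64 mm tall, smooth side; origin at the centre of its underside, z up its axis. Rigid, grip 40 N; contents have 2 mm of play. It starts on the left (+y) half of the tray. One of the two cells, either one, weighs 0.27 to 0.40 kg, the other 0.09 to 0.12 kg; nothing shows which.
- cell_right: closed black lens cell, upright cylinder 48 mm in diameter and 64 mm tall, smooth side; origin at the centre of its underside, z up its axis. Rigid, grip 40 N; contents have 2 mm of play. It starts on the right (-y) half of the tray, about 125 to 165 mm from the left one, and differs from it only in weight.
- tray: flat steel instrument tray, fixed, 170 mm (its x) by 300 mm (its y), floor 6 mm above the bench, rim 4 mm thick and 14 mm above the bench; origin at the centre of its underside, on the bench. Its y axis points roughly to the robot's left (turned by up to 0.35 rad).
- light_base: white base of a stereo microscope whose head has been taken off, fixed, 300 mm (its x) by 210 mm (its y), top 35 mm above the bench; a black focus post 45 x 55 mm stands on it 115 mm along +x from the origin, up to 230 mm above the bench, with two knobs reaching 50 mm to each side in y at 150 mm height. Origin at the centre of its underside.
- window (a point): middle of the round glass window, 90 mm in diameter, let in flush in the top of the light base, 36 mm above the bench; 30 mm along -x from the light base's centre, 122 mm in front of the post.
- petri_dish: closed clear petri dish, 94 mm in diameter, 16 mm high, loose, beyond the tray; origin at the centre of its underside. To be left alone.
- slide_box: grey box for microscope slides, 88 x 103 x 34 mm high, loose, beyond the tray; origin at the centre of its underside. To be left alone.
- oil_bottle: small amber bottle, 34 mm in diameter, 70 mm high, loose, on the robot's side of the gap between tray and light base; origin at the centre of its underside. To be left alone.
Things that resemble listed ones, but are neither listed nor needed, are in the scene too. Leave any yellow look-alike of the cell_left alone.

How it is judged:
By the outcome, as a careful person would: the job done as asked, in the order asked, and still so for the second after the job is handed in, while the arm keeps its last pose, push and grip.
It also fails if it takes over 72 s, if anything falls off the work surface, if the arm or the gripper's body presses on something with over 40 N, if the wrist force passes 120 N, or if a joint passes its speed limit or range.

ROBOT

A 7-joint arm with a two-finger parallel gripper is mounted at the origin on the work surface. World frame = base frame: x ahead of the robot, y to its left, z up, the work surface at z = 0. Lengths are in m, angles in rad, forces in N, time in s.
With the tool pointing down it reaches from about 0.35 to 0.9 m from the base axis. Payload 8.1 kg.
Tool frame: the origin (TCP) lies where the fingers leave the gripper's body, on its centre line; the fingertips stand 66 mm ahead of it and the grasp point (between the pads) lies 47 mm ahead of it; z points along the fingers, y is the line along which they close (so a half turn about z gives the same grasp; the last joint's range is limited). The gripper opens to 92 mm and grips with 3 to 60 N. Pads are 19 mm wide; open, the fingers measure 130 mm over their backs; the gripper's body (75 mm by 190 mm) begins 47 mm behind the grasp point.
Start: joints at [1.157, 0.434, 0.025, 1.573, -0.012, 1.134, -0.075], TCP at [0.191, -0.595, 0.292] pointing down, gripper open.
Joint ranges: [-2.62, 2.62], [-0.44, 2.09], [-1.27, 1.32], [0.08, 2.57], [-1.32, 4.46], [0.12, 2], [-2.74, 2.74]. Speed limits (rad/s): [2.22, 2.22, 3.01, 3.01, 3.14, 3.14, 3.14].

INTERFACE

Orientations are given as a rotation vector (axis times angle).
In Python, from cell import arm gives the robot as it stands.
- The arm moves only by the tool send_rows, never from a script. Its argument "motion" is text: rows parted by semicolons, each of 7 numbers parted by spaces: the closure, from 0 (fully open) to 1 (shut), then the shift along the world's x, y, z in m, then the turn, a rotation vector about the world's x, y, z in degrees. A call has 1 to 5 rows; each row shifts and turns the commanded pose from where the row before left it; what a row does not reach is not made up. A row lasts 1/8 s, in which the tool goes at most 62.5 mm and 10.7 degrees, less where a joint would pass 70% of its speed; a pose out of reach is approached as far as the arm can. A call is refused whole if a number of a shift passes 0.0625 or a number of a turn 10.7, either way. A call with a gripper value outside its range is refused whole. The fingers move at their own pace and stop on an object; "force" is the grip in N (left out, the last holds). Time passes only in rows, so rows that do not move let the fingers close. It gives the time, the measured TCP pose, the force, the opening and the grip force at its end, in the units of the state.
- arm.observe(): the state, without advancing time (a new reading comes with each control period).
- arm.get_image(name): name is "scene" or "top" or "wrist"; returns (picture, depth): 420x560x3 uint8, blue, green, red; 420x560 float32, m along the optical axis (not along the pixel's ray), 0 where there is no reading.
- arm.camera_model(name): a dict with "fx", "fy", "cx", "cy" (pixels), "view" (4x4, takes a point from world to camera coordinates). Camera axes: x right, y down, z forward; pixel columns grow to the right and rows downward; lengths in m; the calibration is good to about 2 mm. A picture is of the moment at which its call begins: read the wrist's pose just before it. camera_model takes no time and is no camera call; for the wrist camera it gives the pose at the moment of the call.
- arm.sign_off(): hands the job in; it is judged then, once.
The state is a dict: "clock": time; "joints": joint angles; "dq": joint speeds; "joint_efforts": joint torques, N m; "position": TCP position; "ee_rot": TCP orientation; "force": force on the tool from outside, world axes, zero at the start; "ft_torque": the same for the moment, N m; "width": opening from 0.0 (shut) to 1.0 (fully open); "gripper_force": force on a finger pad.
Only numpy, scipy, OpenCV 4.12 (cv2) and the standard library are available. Lean on these libraries where they do the work, as an engineer would, in place of code of your own. Each camera call takes 0.05 s, during which the arm holds its last target. There are 200 camera calls.

## Working session

There is one attempt and no reset: what is moved stays moved. The work goes in short steps, Python scripts to look and compute and a tool call to move; the robot and the scene stay as the last step left them, time stands still between calls to the robot, and variables do not carry over. Pictures are saved under pics/ and viewed, at most 10 in all, crops included, and the job is handed in when it is done.

Besides the shell and the picture viewer there is one more tool, called as name(argument=value, ...) on one line, values as JSON. send_rows: Moves the arm, as the interface text tells. Its arguments: {"type":"object","properties":{"motion":{"type":"string"},"force":{"type":"number"}},"required":["motion"]}

```bash
mkdir -p pics; ls; python3 - <<'E'
from cell import arm
import cv2,numpy as np
print(arm.observe())
for n in("scene","top"):
    p,d=arm.get_image(n); cv2.imwrite(f"pics/{n}0.png",p); np.save(f"pics/{n}0.npy",d)
    m=arm.camera_model(n); print(n,m)
E
```

```text
pics
{'clock': 0.0, 'joints': array([ 1.15739351,  0.43524178,  0.024975  ,  1.57404312, -0.01158221,
        1.13399881, -0.07514104]), 'dq': array([ 0.00182336,  0.00116226,  0.00040708,  0.0009174 ,  0.00071974,
        0.00095018, -0.00020739]), 'joint_efforts': array([ 1.05362133e-04, -6.67838788e+01,  9.85164978e-01, -3.14455998e+01,
       -6.05165237e-02,  4.28730296e-02,  1.23008590e-04]), 'position': array([ 0.19097294, -0.59470637,  0.29145412]), 'ee_rot': array([-3.10228288e+00, -4.85851617e-01,  6.18921729e-04]), 'force': array([0.41860994, 0.64516015, 0.18123685]), 'ft_torque': array([-0.04874098, -0.02098228, -0.00574256]), 'gripper_force': 0.0, 'width': 1.002026029753235}
scene {'fx': 535.9246122331571, 'fy': 535.9246122331571, 'cx': 276.3075697495773, 'cy': 197.71924041083153, 'view': array([[ 5.23171291e-02,  9.98393124e-01, -2.17735530e-02,
        -1.68012473e-04],
       [ 5.96565735e-01, -4.87313432e-02, -8.01083379e-01,
        -3.14493585e-01],
       [-8.00857192e-01,  2.89210268e-02, -5.98156612e-01,
         1.47348630e+00],
       [ 0.00000000e+00,  0.00000000e+00,  0.00000000e+00,
         1.00000000e+00]])}
top {'fx': 387.90410548410506, 'fy': 387.90410548410506, 'cx': 278.8747579993419, 'cy': 209.23395817515524, 'view': array([[ 0.01970865, -0.99936167, -0.02979634, -0.02535866],
       [-0.99535339, -0.01680275, -0.0948119 ,  0.6158531 ],
       [ 0.09425072,  0.0315265 , -0.99504919,  0.78571058],
       [ 0.        ,  0.        ,  0.        ,  1.        ]])}
```

View pics/top0.png

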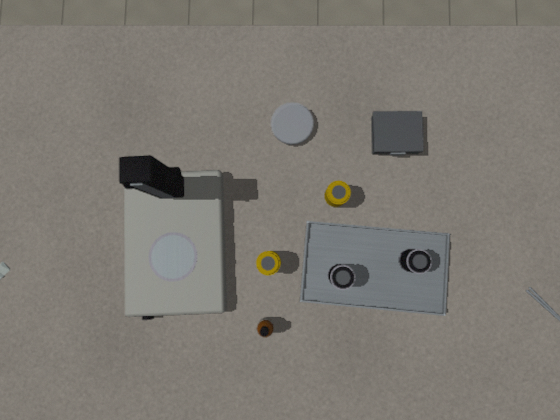

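View pics/scene0.png

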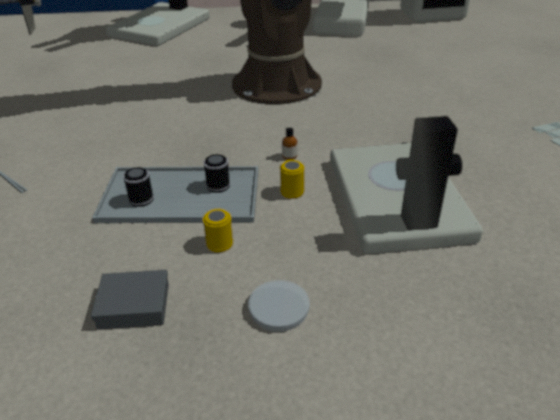

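The top view shows the black cells on the tray at (343,276), the robot's left, and (419,261), the right. The yellow look-alikes are at (338,193) and (268,263), the amber bottle at (265,328), the window at (173,256) and the post at about (150,175). Only the two black cylinders on the tray match the description.

```bash
cat > h.py <<'E'
import numpy as np,cv2
from cell import arm
def cloud(d,m):
    v,u=np.mgrid[0:d.shape[0],0:d.shape[1]]
    c=np.stack([(u-m['cx'])/m['fx']*d,(v-m['cy'])/m['fy']*d,d],-1)
    V=m['view']; return (c-V[:3,3])@V[:3,:3]
def ray(m,u,v,z):
    V=m['view'];R=V[:3,:3];o=-R.T@V[:3,3];r=R.T@np.array([(u-m['cx'])/m['fx'],(v-m['cy'])/m['fy'],1])
    return o+r*(z-o[2])/r[2]
E
python3 - <<'E'
from h import *
for n,cs in(("top",dict(L=(343,276),R=(419,261),Y1=(338,193),Y2=(268,263),bot=(265,328))),("scene",dict(L=(217,172),R=(138,187),Y1=(217,230),Y2=(292,179),bot=(290,147)))):
    d=np.load(f"pics/{n}0.npy");m=arm.camera_model(n);P=cloud(d,m);p=cv2.imread(f"pics/{n}0.png")
    for k,(u,v) in cs.items():
        w=P[v-28:v+28,u-28:u+28].reshape(-1,3);ok=d[v-28:v+28,u-28:u+28].ravel()>0;w=w[ok]
        t=w[w[:,2]>0.03]; zt=np.percentile(t[:,2],95); q=t[abs(t[:,2]-zt)<.005]
        (c,r)=cv2.minEnclosingCircle(q[:,:2].astype(np.float32))
        print(n,k,'ztop',zt.round(4),'mean',q.mean(0).round(4),'circ',np.round(c,4),round(r,4),len(q))
    if n=="top":
        hsv=cv2.cvtColor(p,cv2.COLOR_BGR2HSV)
        print('win px',p[256,173],p[300,173],hsv[256,173],hsv[300,173])
        print('win',ray(m,173,256,.036).round(4), 'depth',P[256,173].round(4))
        b=(P[...,2]>.028)&(P[...,2]<.042); b[:,:100]=0;b[:,240:]=0
        cn=max(cv2.findContours(b.astype(np.uint8),0,2)[0],key=cv2.contourArea)
        rr=cv2.minAreaRect(np.array([P[y,x,:2] for x,y in cn[:,0]],np.float32));print('base',rr)
        g=p.astype(int);mask=((g[...,0]-g[...,2])>3).astype(np.uint8)*255; mask[:,240:]=0; mask[:200]=0;mask=cv2.morphologyEx(mask,cv2.MORPH_OPEN,np.ones((3,3)))
        for c in cv2.findContours(mask,0,2)[0]:
            if cv2.contourArea(c)>300:
                e=cv2.fitEllipse(c);print('ell',e,ray(m,*e[0],.036).round(4))
        f=(P[...,2]>.003)&(P[...,2]<.025); f[:,:290]=0; f[:200]=0; f[330:]=0
        cn=max(cv2.findContours(f.astype(np.uint8),0,2)[0],key=cv2.contourArea)
        print('tray',cv2.minAreaRect(np.array([P[y,x,:2] for x,y in cn[:,0]],np.float32)))
        cv2.imwrite("pics/crop1.png",cv2.resize(p[180:340,100:460],None,fx=2.2,fy=2.2,interpolation=2))
E
```

```text
top L ztop 0.073 mean [ 0.4806 -0.1412  0.0709] circ [ 0.4809 -0.1414] 0.024 400
top R ztop 0.0729 mean [ 0.5157 -0.2895  0.0709] circ [ 0.5149 -0.2894] 0.0241 399
top Y1 ztop 0.0668 mean [ 0.6492 -0.1329  0.0648] circ [ 0.6488 -0.1327] 0.0236 357
top Y2 ztop 0.067 mean [0.5053 0.0057 0.065 ] circ [0.5052 0.0053] 0.0235 372
top bot ztop 0.072 mean [0.3738 0.0101 0.0705] circ [0.3736 0.0101] 0.0085 68
win px [152 151 143] [140 146 146] [ 93  15 152] [ 30  10 146]
win [0.5144 0.2035 0.036 ] depth [0.5144 0.2033 0.0368]
base ((0.5400091409683228, 0.20540541410446167), (0.30532869696617126, 0.20784875750541687), 3.738823652267456)
ell ((172.65628051757812, 256.36346435546875), (46.25400161743164, 48.028297424316406), 27.989341735839844) [0.5136 0.2042 0.036 ]
tray ((0.4987853169441223, -0.2168339341878891), (0.306645005941391, 0.18086431920528412), 85.37627410888672)
scene L ztop 0.0711 mean [ 0.4874 -0.1422  0.0696] circ [ 0.4859 -0.1416] 0.0248 249
scene R ztop 0.0711 mean [ 0.5208 -0.2899  0.0695] circ [ 0.5172 -0.2898] 0.0261 271
scene Y1 ztop 0.0652 mean [ 0.6554 -0.1338  0.0636] circ [ 0.6539 -0.1333] 0.0248 370
scene Y2 ztop 0.0651 mean [0.5115 0.0037 0.0634] circ [0.5105 0.0044] 0.0241 256
scene bot ztop 0.0678 mean [0.482  0.0054 0.065 ] circ [0.448  0.0111] 0.0819 227
```

View pics/crop1.png

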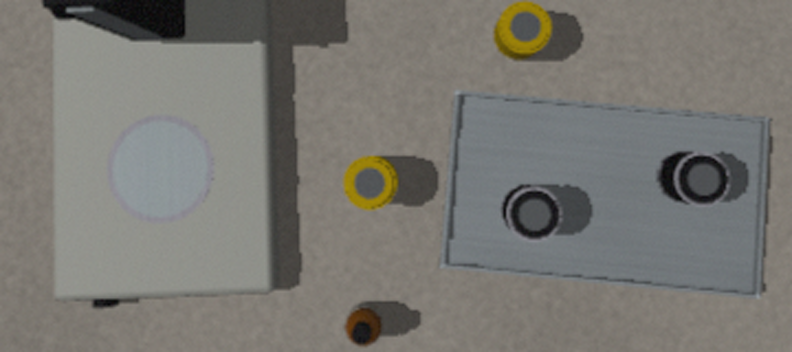

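The crop shows two black cells with pale rims and no yellow at crop pixels (533,213) and (702,179), so my choice stands. L is at about (0.483,-0.1415), R at about (0.516,-0.290) and the window at about (0.514,0.204).

send_rows(motion="0 0.03 0.045 0 0 0 -3.56; 0 0.03 0.045 0 0 0 -3.56; 0 0.03 0.045 0 0 0 -3.56; 0 0.03 0.045 0 0 0 -3.56; 0 0.03 0.045 0 0 0 -3.56", force=30)

```text
clock: 0.72
position: [0.3418, -0.3684, 0.2921]
ee_rot: [-3.141, 0.003, 0.0]
force: [0.5, 0.6, 0.2]
width: 0.999
gripper_force: 0.0
```

send_rows(motion="0 0.03 0.045 -0.02 0 0 0; 0 0.03 0.045 -0.02 0 0 0; 0 0.03 0.045 -0.02 0 0 0; 0 0.03 0.045 -0.02 0 0 0; 0 0.022 0.0485 -0.012 0 0 0")

```text
clock: 1.35
position: [0.4837, -0.14, 0.1991]
ee_rot: [-3.141, 0.0, 0.001]
force: [0.6, -0.1, -0.3]
width: 1.001
gripper_force: 0.0
```

send_rows(motion="0 0 0 0 0 0 0; 0 0 0 0 0 0 0; 0 0 0 0 0 0 0")

```text
clock: 1.72
position: [0.4826, -0.143, 0.2004]
ee_rot: [3.141, -0.004, -0.0]
force: [-0.6, 0.1, 0.1]
width: 0.998
gripper_force: 0.0
```

```bash
python3 - <<'E'
from h import *
from scipy.spatial.transform import Rotation as Ro
s=arm.observe();print(s['clock'],s['position'].round(4),Ro.from_rotvec(s['ee_rot']).as_matrix().round(3).tolist(),s['joints'].round(2),s['force'].round(2))
m=arm.camera_model('wrist');p,d=arm.get_image('wrist');cv2.imwrite('pics/w1.png',p)
P=cloud(d,m);q=P[(d>0)&(P[...,2]>.062)&(P[...,2]<.08)]
for c in((.483,-.1415),(.516,-.29)):
    t=q[np.hypot(*(q[:,:2]-c).T)<.035]
    if len(t):print(len(t),t.mean(0).round(4),cv2.minEnclosingCircle(t[:,:2].astype(np.float32)))
E
```

```text
1.725 [ 0.4826 -0.143   0.2004] [[1.0, -0.002, -0.0], [-0.002, -1.0, -0.001], [-0.0, 0.001, -1.0]] [ 0.3   0.35 -0.15  1.97  0.07  0.83 -1.46] [-0.58  0.09  0.07]
3443 [ 0.4846 -0.1426  0.0698] ((0.4827110469341278, -0.1426800936460495), 0.02448851987719536)
4033 [ 0.5181 -0.2883  0.0696] ((0.5168727040290833, -0.29115965962409973), 0.0249005239456892)
```

View pics/w1.png

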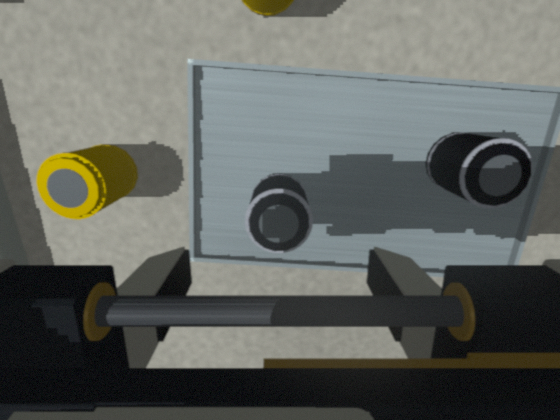

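The wrist view shows cell L at (279,225) between the fingers, R at (497,170) and a yellow one at (70,187). The TCP is centred on L, so I'll descend and grip.

send_rows(motion="0 0 0 -0.03 0 0 0; 0 0 0 -0.03 0 0 0; 0 0 0 -0.025 0 0 0; 0 0 0 -0.018 0 0 0; 0 0 0 -0.01 0 0 0")

```text
clock: 2.4
position: [0.4826, -0.1425, 0.0866]
ee_rot: [3.141, -0.003, -0.001]
force: [0.1, 0.2, 0.5]
width: 0.998
gripper_force: 0.0
```

send_rows(motion="0 0 0 0 0 0 0; 0.3 0 0 0 0 0 0; 0.4 0 0 0 0 0 0; 0.5 0 0 0 0 0 0; 0.6 0 0 0 0 0 0", force=30)

```text
clock: 3.02
position: [0.4832, -0.1416, 0.0875]
ee_rot: [3.141, 0.0, 0.001]
force: [-0.4, 0.0, -0.3]
width: 0.612
gripper_force: 0.0
```

send_rows(motion="0.8 0 0 0 0 0 0; 1 0 0 0 0 0 0; 1 0 0 0 0 0 0; 1 0 0 0 0 0 0")

```text
clock: 3.52
position: [0.4832, -0.1416, 0.0873]
ee_rot: [3.141, 0.0, 0.0]
force: [-0.2, -0.2, 3.0]
width: 0.519
gripper_force: 30.0
```

send_rows(motion="1 0 0 0.006 0 0 0; 1 0 0 0.012 0 0 0; 1 0 0 0.012 0 0 0; 1 0 0 0.012 0 0 0; 1 0 0 0.008 0 0 0")

```text
clock: 4.15
position: [0.4834, -0.1416, 0.1384]
ee_rot: [3.141, 0.0, 0.002]
force: [-0.4, -0.4, -2.6]
width: 0.519
gripper_force: 30.0
```

send_rows(motion="1 0 0 0 0 0 0; 1 0 0 0 0 0 0; 1 0 0 0 0 0 0")

```text
clock: 4.53
position: [0.4829, -0.1415, 0.1368]
ee_rot: [-3.141, -0.0, 0.001]
force: [1.0, -0.2, -0.9]
width: 0.517
gripper_force: 30.0
```

send_rows(motion="1 0 0 0 0 0 0; 1 0 0 0 0 0 0; 1 0 0 0 0 0 0")

```text
clock: 4.9
position: [0.4831, -0.1415, 0.1372]
ee_rot: [-3.142, -0.0, 0.0]
force: [-0.7, 0.2, -0.1]
width: 0.521
gripper_force: 30.0
```

```bash
cat > weigh.py <<'E'
from h import *
F=[]
for i in range(6):
    p,d=arm.get_image('scene');s=arm.observe();F.append(np.r_[s['force'],s['ft_torque'],s['joint_efforts'][[1,3]]])
F=np.array(F);print(s['clock'],s['position'].round(4),F.mean(0).round(3),F[:,2].round(2),s['width'],s['gripper_force'])
P=cloud(d,arm.camera_model('scene'))
import sys;cv2.imwrite(sys.argv[1],p)
E
python3 weigh.py pics/liftL.png
```

```text
5.2 [ 0.4831 -0.1416  0.1373] [-1.7200e-01 -3.8400e-01 -1.0430e+00 -0.0000e+00  3.1000e-02  1.3000e-02
 -5.7986e+01 -2.2049e+01] [-0.84 -1.4  -0.76 -0.75 -1.32 -1.19] 0.5153138136346809 29.999716887250543
```

About -1.04 N in z, so the left cell (about 0.1 kg) is the light one. I'll set it back gently.

send_rows(motion="1 0 0 -0.014 0 0 0; 1 0 0 -0.014 0 0 0; 1 0 0 -0.012 0 0 0; 1 0 0 -0.005 0 0 0; 1 0 0 -0.0025 0 0 0")

```text
clock: 5.82
position: [0.483, -0.1415, 0.0893]
ee_rot: [-3.141, -0.0, 0.001]
force: [-0.6, -1.2, -1.8]
width: 0.518
gripper_force: 30.0
```

send_rows(motion="1 0 0 -0.0015 0 0 0; 1 0 0 0 0 0 0; 1 0 0 0 0 0 0")

```text
clock: 6.2
position: [0.4833, -0.1416, 0.0885]
ee_rot: [3.141, -0.0, 0.001]
force: [-0.0, -0.5, -0.7]
width: 0.519
gripper_force: 30.0
```

send_rows(motion="1 0 0 -0.0008 0 0 0; 1 0 0 -0.0006 0 0 0; 1 0 0 0 0 0 0; 1 0 0 0 0 0 0")

```text
clock: 6.7
position: [0.4832, -0.1416, 0.0873]
ee_rot: [3.141, 0.0, 0.001]
force: [-2.4, 0.4, 6.8]
width: 0.517
gripper_force: 30.0
```

send_rows(motion="0.44 0 0 0 0 0 0; 0.3 0 0 0 0 0 0; 0.1 0 0 0 0 0 0; 0 0 0 0 0 0 0; 0 0 0 0 0 0 0")

```text
clock: 7.32
position: [0.4831, -0.1416, 0.0868]
ee_rot: [3.142, 0.0, -0.0]
force: [-0.2, -0.9, -0.4]
width: 0.944
gripper_force: 0.0
```

send_rows(motion="0 0 0 0 0 0 0; 0 0 0 0 0 0 0; 0 0 0 0 0 0 0; 0 0 0 0.01 0 0 0; 0 0 0 0.02 0 0 0")

```text
clock: 7.95
position: [0.4827, -0.1415, 0.1172]
ee_rot: [-3.141, -0.0, 0.002]
force: [0.1, -0.1, -0.2]
width: 0.997
gripper_force: 0.0
```

send_rows(motion="0 0 0 0.03 0 0 0; 0 0 0 0.03 0 0 0; 0 0 0 0.02 0 0 0; 0 0 0 0 0 0 0; 0 0 0 0 0 0 0")

```text
clock: 8.57
position: [0.4827, -0.1415, 0.1965]
ee_rot: [-3.142, -0.0, 0.001]
force: [-0.5, 0.5, -1.3]
width: 1.003
gripper_force: 0.0
```

```bash
cat > look.py <<'E'
from h import *
import sys
s=arm.observe();print(s['clock'],s['position'].round(4),s['ee_rot'].round(3),s['width'])
m=arm.camera_model('wrist');p,d=arm.get_image('wrist');cv2.imwrite(sys.argv[1],p)
P=cloud(d,m);q=P[(d>0)&(P[...,2]>.062)&(P[...,2]<.08)]
for c in((.483,-.142),(.516,-.29)):
    t=q[np.hypot(*(q[:,:2]-c).T)<.035]
    if len(t):print(len(t),t.mean(0).round(4),cv2.minEnclosingCircle(t[:,:2].astype(np.float32)))
E
python3 look.py pics/w2.png
```

```text
8.575 [ 0.4827 -0.1415  0.1965] [-3.142e+00 -0.000e+00  1.000e-03] 1.0029227339399982
3547 [ 0.4846 -0.1413  0.0697] ((0.4825221300125122, -0.14098292589187622), 0.024678874760866165)
4182 [ 0.5182 -0.2882  0.0696] ((0.516797661781311, -0.2910551428794861), 0.02507414110004902)
```

The left cell stands again, with its top at z 0.070. Next is the right one.

send_rows(motion="0 0.008 -0.037 0 0 0 0; 0 0.009 -0.037 0 0 0 0; 0 0.009 -0.037 0 0 0 0; 0 0.008 -0.0375 0 0 0 0; 0 0 0 0 0 0 0")

```text
clock: 9.25
position: [0.5163, -0.2935, 0.1954]
ee_rot: [3.141, -0.007, -0.003]
force: [-0.2, 0.3, -0.3]
width: 1.001
gripper_force: 0.0
```

send_rows(motion="0 0 0 0 0 0 0; 0 0 0 0 0 0 0")

```text
clock: 9.5
position: [0.5171, -0.2886, 0.1965]
ee_rot: [-3.141, -0.003, 0.001]
force: [1.0, 0.0, -0.3]
width: 1.001
gripper_force: 0.0
```

```bash
python3 look.py pics/w3.png
```

```text
9.5 [ 0.5171 -0.2886  0.1965] [-3.141e+00 -3.000e-03  1.000e-03] 1.000562523405059
1590 [ 0.4959 -0.1446  0.0689] ((0.4857499897480011, -0.14153651893138885), 0.024559007957577705)
3548 [ 0.5187 -0.2912  0.0697] ((0.5166406631469727, -0.29098275303840637), 0.02472279779613018)
```

send_rows(motion="0 0 -0.0008 -0.03 0 0 0; 0 0 0 -0.03 0 0 0; 0 0 0 -0.025 0 0 0; 0 0 0 -0.016 0 0 0; 0 0 0 -0.0085 0 0 0")

```text
clock: 10.18
position: [0.5171, -0.2904, 0.0868]
ee_rot: [-3.141, -0.001, 0.001]
force: [0.6, 0.9, 0.1]
width: 0.999
gripper_force: 0.0
```

send_rows(motion="0 0 0 0 0 0 0; 0.3 0 0 0 0 0 0; 0.4 0 0 0 0 0 0; 0.5 0 0 0 0 0 0; 0.6 0 0 0 0 0 0", force=30)

```text
clock: 10.8
position: [0.5172, -0.2909, 0.0876]
ee_rot: [3.141, 0.0, 0.0]
force: [-0.3, 0.2, -0.0]
width: 0.613
gripper_force: 0.0
```

send_rows(motion="0.8 0 0 0 0 0 0; 1 0 0 0 0 0 0; 1 0 0 0 0 0 0; 1 0 0 0 0 0 0")

```text
clock: 11.3
position: [0.5171, -0.291, 0.0874]
ee_rot: [3.141, 0.0, 0.0]
force: [0.5, 0.4, 1.8]
width: 0.511
gripper_force: 30.0
```

send_rows(motion="1 0 0 0.006 0 0 0; 1 0 0 0.012 0 0 0; 1 0 0 0.012 0 0 0; 1 0 0 0.012 0 0 0; 1 0 0 0.008 0 0 0")

```text
clock: 11.92
position: [0.5174, -0.291, 0.1386]
ee_rot: [3.141, 0.0, 0.002]
force: [0.4, 0.5, -3.6]
width: 0.508
gripper_force: 30.0
```

send_rows(motion="1 0 0 0 0 0 0; 1 0 0 0 0 0 0; 1 0 0 0 0 0 0; 1 0 0 0 0 0 0; 1 0 0 0 0 0 0")

```text
clock: 12.55
position: [0.517, -0.2908, 0.1371]
ee_rot: [-3.141, -0.0, 0.0]
force: [0.0, -0.8, -3.7]
width: 0.508
gripper_force: 30.0
```

send_rows(motion="1 0 0 0 0 0 0; 1 0 0 0 0 0 0; 1 0 0 0 0 0 0")

```text
clock: 12.92
position: [0.5172, -0.2909, 0.1374]
ee_rot: [3.142, -0.0, 0.0]
force: [-0.5, -0.1, -3.6]
width: 0.509
gripper_force: 30.0
```

```bash
python3 weigh.py pics/liftR.png
```

```text
13.225 [ 0.5171 -0.2909  0.1373] [ 1.9700e-01  3.0000e-01 -2.6200e+00  4.8000e-02  2.1000e-02  2.1000e-02
 -7.0443e+01 -2.5449e+01] [-3.15 -2.78 -2.86 -2.61 -2.03 -2.29] 0.5071432051506881 29.999466938897967
```

The right cell reads about -2.6 N, so it is the heavy one. Before the transfer I'll check the window position in the second view and the clearance of the wrist camera from the post.

```bash
python3 - <<'E'
from h import *
m=arm.camera_model('wrist');V=m['view'];print('wristcam',(-V[:3,:3].T@V[:3,3]).round(3))
p=cv2.imread('pics/scene0.png').astype(int);m=arm.camera_model('scene')
print(p[175,390],p[200,380])
mask=((p[...,0]-p[...,2])>3).astype(np.uint8)*255;mask[:150]=0;mask[205:]=0;mask[:,:360]=0;mask[:,412:]=0
mask=cv2.morphologyEx(mask,cv2.MORPH_OPEN,np.ones((3,3)))
c=max(cv2.findContours(mask,0,2)[0],key=cv2.contourArea)
w=np.array([ray(m,x,y,.036)[:2] for x,y in c[:,0] if x<398],np.float64)
A=np.c_[2*w,np.ones(len(w))];s=np.linalg.lstsq(A,(w**2).sum(1),rcond=None)[0]
print('scene win',s[:2],np.sqrt(s[2]+s[0]**2+s[1]**2),len(w))
d=np.load('pics/top0.npy');P=cloud(d,arm.camera_model('top'));q=P[(P[...,2]>.21)&(P[...,2]<.24)&(P[...,1]>.1)&(P[...,1]<.35)]
print('post top',q.min(0),q.max(0))
E
```

```text
wristcam [ 0.597 -0.291  0.23 ]
[150 149 136] [140 149 143]
scene win [0.51721791 0.19199166] 0.0414277461606153 39
post top [0.63235901 0.18518002 0.21036998] [0.68121612 0.24006996 0.2337722 ]
```

send_rows(motion="1 0 0 0.012 0 0 0; 1 0 0 0.022 0 0 0; 1 0 0.01 0.025 0 0 0; 1 0 0.02 0.018 0 0 0; 1 0 0.03 0.008 0 0 0")

```text
clock: 13.85
position: [0.5175, -0.2302, 0.2241]
ee_rot: [3.141, -0.002, 0.003]
force: [0.4, 0.3, -3.3]
width: 0.508
gripper_force: 30.0
```

send_rows(motion="1 0 0.035 0 0 0 0; 1 0 0.035 0 0 0 0; 1 0 0.035 0 0 0 0; 1 0 0.035 0 0 0 0; 1 0 0.035 0 0 0 0")

```text
clock: 14.48
position: [0.5166, -0.0536, 0.2229]
ee_rot: [-3.141, -0.002, -0.0]
force: [0.4, 0.2, -3.3]
width: 0.512
gripper_force: 30.0
```

send_rows(motion="1 0 0.035 0 0 0 0; 1 0 0.035 0 0 0 0; 1 0 0.035 0 0 0 0; 1 0 0.035 0 0 0 0; 1 -0.0035 0.03 0 0 0 0")

```text
clock: 15.1
position: [0.5129, 0.1166, 0.2229]
ee_rot: [-3.141, -0.003, -0.001]
force: [-0.4, 0.6, -2.9]
width: 0.509
gripper_force: 30.0
```

send_rows(motion="1 0 0.03 0 0 0 0; 1 0 0.025 0 0 0 0; 1 0 0.02 0 0 0 0; 1 0 0.01 0 0 0 0; 1 0 0 0 0 0 0")

```text
clock: 15.72
position: [0.5134, 0.1995, 0.2224]
ee_rot: [3.141, 0.002, -0.0]
force: [-0.1, 0.1, -3.7]
width: 0.508
gripper_force: 30.0
```

send_rows(motion="1 0 0 0 0 0 0; 1 0 0 0 0 0 0; 1 0 0 0 0 0 0")

```text
clock: 16.1
position: [0.5137, 0.1985, 0.2223]
ee_rot: [3.141, -0.001, -0.0]
force: [-0.4, -0.8, -3.4]
width: 0.513
gripper_force: 30.0
```

Now y +0.0055 and z -0.055, down to TCP z 0.1675.

send_rows(motion="1 0 0.003 -0.012 0 0 0; 1 0 0.0025 -0.015 0 0 0; 1 0 0 -0.014 0 0 0; 1 0 0 -0.009 0 0 0; 1 0 0 -0.005 0 0 0")

```text
clock: 16.73
position: [0.5134, 0.2045, 0.1664]
ee_rot: [3.141, 0.0, -0.001]
force: [-0.4, -0.7, -2.5]
width: 0.509
gripper_force: 30.0
```

send_rows(motion="1 0 0 0 0 0 0; 1 0 0 0 0 0 0; 1 0 0 0 0 0 0; 1 0 0 0 0 0 0")

```text
clock: 17.23
position: [0.5137, 0.2047, 0.1676]
ee_rot: [-3.141, 0.0, -0.001]
force: [1.0, -0.2, -3.2]
width: 0.511
gripper_force: 30.0
```

```bash
python3 - <<'E'
from h import *
s=arm.observe();print({k:np.round(s[k],4) for k in('clock','position','ee_rot','dq','force','width','gripper_force')})
a,da=arm.get_image('scene');b,db=arm.get_image('wrist');m=arm.camera_model('scene')
cv2.imwrite('pics/end.png',np.hstack([a[60:360,:],cv2.resize(b,(400,300))])[:, :960]);cv2.imwrite('pics/endv.png',cv2.resize(cv2.imread('pics/end.png'),(800,250)))
cv2.imwrite('pics/enda.png',a)
P=cloud(da,m)
for n,c in(('L',(.483,-.142)),):
    t=P[(da>0)&(P[...,2]>.06)&(P[...,2]<.08)&(np.hypot(P[...,0]-c[0],P[...,1]-c[1])<.04)];print(n,len(t),t.mean(0) if len(t) else '')
E
```

```text
{'clock': np.float64(17.225), 'position': array([0.5137, 0.2047, 0.1676]), 'ee_rot': array([-3.1415e+00,  0.0000e+00, -7.0000e-04]), 'dq': array([-0.0007,  0.0022, -0.0007,  0.0011,  0.    ,  0.0009,  0.0008]), 'force': array([ 1.0378, -0.1626, -3.2252]), 'width': np.float64(0.5109), 'gripper_force': np.float64(29.9994)}
L 330 [ 0.49006151 -0.14051002  0.06799724]
```

View pics/endv.png

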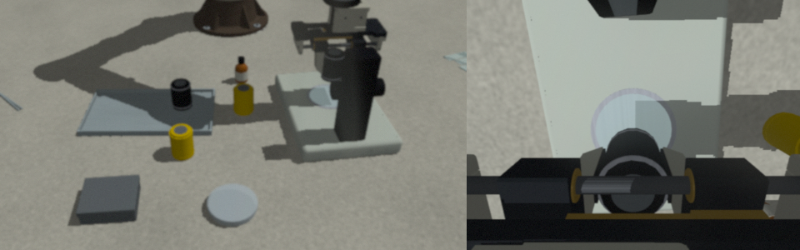

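View pics/enda.png

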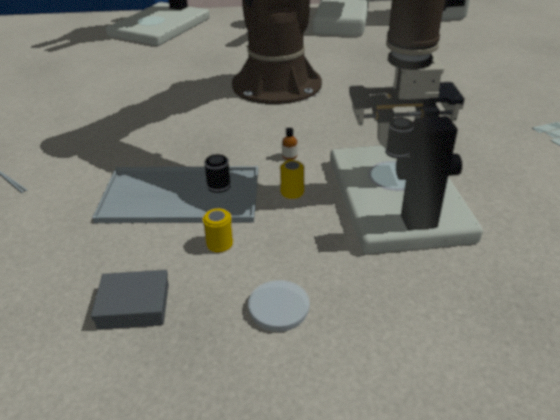

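The scene view shows the light cell standing on the tray at (217,173). The heavy cell is held upright over the window at (398,140), still and clear of the post, and the other objects haven't moved.

```bash
python3 -c "
from cell import arm
print(arm.sign_off())"
```

```text
the job is handed in; nothing more can be done
None
```

The job is handed in: I weighed the left cell, then the right. The right one is heavier (about 2.6–3 N against 1 N) and is held still and upright about 5 cm above the window; the lighter left one stands on the tray.

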